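# Push the pacifier tray through the splash guard into the drying rack

## Robot

A 7-joint arm with a two-finger parallel gripper is mounted at the origin on the work surface. World frame = base frame: x ahead of the robot, y to its left, z up, the work surface at z = 0. Lengths are in m, angles in rad, forces in N, time in s.
With the tool pointing down it reaches from about 0.35 to 0.9 m from the base axis. Payload 8.1 kg.
Tool frame: the origin (TCP) lies at the centre of the arm's flange, where the gripper is bolted on; the fingertips stand 178 mm ahead of it and the grasp point (between the pads) lies 159 mm ahead of it; z points along the fingers, y is the line along which they close (so a half turn about z gives the same grasp; the last joint's range is limited). The gripper opens to 92 mm and grips with 3 to 60 N. Pads are 19 mm wide; open, the fingers measure 130 mm over their backs; the gripper's body (75 mm by 190 mm) begins 47 mm behind the grasp point.
Start: joints at [-1.268, 0.434, 0.025, 1.573, -0.012, 1.134, -0.075], TCP at [0.247, 0.574, 0.405] pointing down, gripper open.
Joint ranges: [-2.62, 2.62], [-0.44, 2.09], [-1.27, 1.32], [0.08, 2.57], [-1.32, 4.46], [0.12, 2], [-2.74, 2.74]. Speed limits (rad/s): [2.22, 2.22, 3.01, 3.01, 3.14, 3.14, 3.14].

## Interface

Orientations are given as a rotation vector (axis times angle).
In Python, from cell import arm gives the robot as it stands. The module is installed in compiled form; this text tells all that it offers.
- The arm moves only by the shell command python3 -m inch 'ROWS' [FORCE]. ROWS is text: rows parted by semicolons, each of 5 numbers parted by spaces: the shift along the tool's x, y, z in m, then the turn about the tool's z in rad, then the finger opening in m, from 0 to 0.0918. In form: x y z roll fingers; .... A call has 1 to 5 rows; each row is the pose to reach, as a shift and turn from the pose commanded when the call began, along the tool's axes at that moment; what a row does not reach only later rows make up. A row lasts 1/10 s, in which the tool goes at most 50 mm and 8.59 degrees, less where a joint would pass 70% of its speed; a pose out of reach is approached as far as the arm can. A call with a gripper value outside its range is refused whole. The fingers move at their own pace and stop on an object; FORCE is the grip in N (left out, the last holds). Time passes only in rows, so rows that repeat a pose let the fingers close. It gives the time, the measured TCP pose, the force, the opening and the grip force at its end, in the units of the state.
- arm.observe(): the state, without advancing time (a new reading comes with each control period).
- arm.get_image(name): name is "scene" or "top"; returns the picture (384x512x3 uint8, red, green, blue); there is no depth.
- arm.get_calibration(name): a dict with "intrinsics" (3x3 intrinsics, pixels), "distortion" ([k1, k2, p1, p2, k3] as OpenCV has them; the pictures are not rectified), "pose" (4x4, takes a point from camera to world coordinates). Camera axes: x right, y up, looking along -z (the intrinsics and any distortion apply to the point x, -y, -z); pixel columns grow to the right and rows downward; lengths in m; the calibration is good to about 2 mm. A picture is of the moment at which its call begins. get_calibration takes no time and is no camera call.
- arm.sign_off(): hands the job in; it is judged then, once.
Trained networks look in the newest picture that a camera, given by its name, has taken for a name from the list of things; names that differ only in an ending like _2 or _b are one class to them, and where a whole thing is asked for, a point or a joint stands for the part that bears it (a point fixed in the world has none). Each returns a list of dicts, best first, with "conf" (0 to 1); they miss things now and then, are a little off and sometimes report something else, mostly with a low value. They report only what shows in the picture. A call takes as long as a camera call. They do not tell look-alikes from the thing itself.
- arm.look_for(camera, query): "point" ([row, column] in pixels, amid what is visible of it).
- arm.silhouettes(camera, query): "region" (384x512 bool, what is visible of it) and "point" ([row, column] in pixels, amid what is visible of it).
- arm.place_of(camera, query): "point" ([row, column] in pixels: a listed point, or the origin of a listed thing).
The state is a dict: "clock": time; "joints": joint angles; "dq": joint speeds; "joint_efforts": joint torques, N m; "position": TCP position; "ee_rot": TCP orientation; "force": force on the tool from outside, world axes, zero at the start; "ft_torque": the same for the moment, N m; "width": opening from 0.0 (shut) to 1.0 (fully open); "gripper_force": force on a finger pad.
Only numpy, scipy, OpenCV 4.12 (cv2) and the standard library are available. Lean on these libraries where they do the work, as an engineer would, in place of code of your own. Each camera call takes 0.05 s, during which the arm holds its last target. There are 200 camera calls.

## Task

Put the tray of washed pacifiers away in the low bay under the drying rack: take the wooden push stick and, with its notched end against the back of the tray, feed the tray in under the hanging splash guard until you feel both side clips snap in behind it and hold it against the sprung bar; how far in that happens differs from time to time. Push gently and steadily, never with as much as two kilos (20 N), and keep the gripper itself off the tray, the pacifiers and the rack. Then draw the stick out so that the guard hangs closed again, lay the stick down flat on the dresser clear of the rack, let go, and leave the cup, the tin and the jar where they stand, with all four pacifiers still in the tray.

Things in the scene. Friction and masses are not known exactly. Their poses are not given: they have to be found in the camera images.
- rack: White plastic drying rack, fixed. Origin on the dresser under the middle of the bay's mouth, in the plane of the closed guard; x = feed direction into the bay, z up. 6 mm base plate, 136 mm wide, from x = -150 (open apron) to +200 mm. The slatted deck roofs the bay from x = 0 on: underside 64, top 72 mm above the dresser, prongs and a bottle on it to 133 mm. Bay opening 54 mm high, 107 mm wide.
- apron_end (a point): Middle of the apron's outer edge, on top of the 6 mm base plate, at rack x = -150 mm. The apron has rims reaching 18 mm above the dresser, 130 mm apart, that narrow over the last 60 mm before the mouth to the 107 mm between the bay's rails (24 mm above the dresser).
- bay_end (a point): Middle of the base plate's far edge, at rack x = 200 mm. Under the deck a sliding catch frame is locked somewhere along 20 mm and not measured: s = 0 to 20 mm. It carries two sprung side clips, a sprung bar and silicone bumpers. Clips snap in behind the tray's back face at tray x = 101.6 + s mm; the bar meets its front at 96 + s, the bumpers at 103.3 + s mm.
- height_knob_front (a point): Front of the rack's grey deck-height knob (30 mm across) on its -y side at rack x = 82 mm, 62 mm above the dresser, 104 mm from the centreline. Not used.
- tray: Divided wooden tray, 116 mm along x, 104 mm along y, 26 mm high, walls 5 mm, floor 5 mm, 2 x 2 compartments, about 0.24 kg. Origin under its centre; x points into the bay, so the face to push is at x = -58 mm. It starts on the apron in front of the guard, within about 3 mm and 0.04 rad of the centreline; the rims and rails straighten it as it is fed.
- stick: Wooden push stick, straight, 280 mm long (x), 24 mm wide (y), 18 mm high (z), 85 g, balanced at its middle, lying flat. Origin under its middle. Its +x end is notched (two prongs 8 mm wide, 8 mm apart, 14 mm long) and is the pushing end; the other end is plain with a small hang hole.
- stick_tip (a point): Middle of the stick's notched end, between the prong tips, 140 mm along +x from the stick's origin and at mid-height (9 mm above its underside).
- bay_floor (a point): Middle of the bay's floor (rack x = 100 mm, 6 mm above the dresser). Feel on the way in: 2 to 4 N of sliding and clip friction, then the sprung bar adds 3 N rising to 5 N (7 to 9 N in all), then the snap; 1.7 mm later the bumpers add 6 N per mm. Let go before the snap and the bar drives the tray back a little: it is not held. Seated, the bar presses it onto the clips.
- guard (a joint): Splash guard: white flap 94 mm wide hung from a hinge 60 mm above the dresser across the mouth, reaching down to 11 mm. 0 = hanging closed, grows as it swings into the bay (up to 1.5 rad). Very light (22 g); tray and stick push it open and it rides on top of them, and it falls shut by itself when nothing is under it.
- pacifier1: A pacifier (shield 40 x 29 mm, 34 mm high, 14 g) standing teat up in one of the tray's four compartments; origin under the middle of its button. Not handled.
- pacifier2: A pacifier (shield 40 x 29 mm, 34 mm high, 14 g) standing teat up in one of the tray's four compartments; origin under the middle of its button. Not handled.
- pacifier3: A pacifier (shield 40 x 29 mm, 34 mm high, 14 g) standing teat up in one of the tray's four compartments; origin under the middle of its button. Not handled.
- pacifier4: A pacifier (shield 40 x 29 mm, 34 mm high, 14 g) standing teat up in one of the tray's four compartments; origin under the middle of its button. Not handled.
- cup: White ceramic cup, 80 mm across, 85 mm high, origin under its centre. Bystander.
- tin: Closed round aluminium tin, 90 mm across, 57 mm high, origin under its centre. Bystander.
- jar: Small cream jar with lid, 54 mm across, 55 mm high, origin under its centre. Bystander.
Not all that is in view belongs to the job. Several things have the shape of the tray; the one meant has the colours described above.

How it is judged:
By the outcome, as a careful person would: the job done as asked, in the order asked, and still so for the second after the job is handed in, with the robot touching nothing.
It also fails if it takes over 72 s, if anything falls off the work surface, if the arm or the gripper's body presses on something with over 40 N, if the wrist force passes 120 N, or if a joint passes its speed limit or range.

## Working session

There is one attempt and no reset: what is moved stays moved. The work goes in short steps, Python scripts to look and compute and a shell command to move; the robot and the scene stay as the last step left them, time stands still between calls to the robot, and variables do not carry over. Pictures are saved under pics/ and viewed, at most 10 in all, crops included, and the job is handed in when it is done.

```bash
mkdir -p pics; cat > h.py <<'E'
import numpy as np, cv2
from cell import arm
def cal(c):
    k=arm.get_calibration(c); return np.array(k["intrinsics"],float),np.array(k["distortion"],float),np.array(k["pose"],float)
def ray(c,p):
    K,D,T=cal(c); u=cv2.undistortPoints(np.array([[[p[1],p[0]]]],float),K,D)[0,0]
    d=T[:3,:3]@np.array([u[0],-u[1],-1]); return T[:3,3],d
def onz(c,p,z):
    o,d=ray(c,p); return o+d*(z-o[2])/d[2]
def tri(p1,p2,c1="scene",c2="top"):
    a,d=ray(c1,p1); b,e=ray(c2,p2); d=d/np.linalg.norm(d); e=e/np.linalg.norm(e)
    s=np.linalg.lstsq(np.c_[d,-e],b-a,rcond=None)[0]; x,y=a+d*s[0],b+e*s[1]
    return (x+y)/2,np.linalg.norm(x-y)
def proj(c,X):
    K,D,T=cal(c); p=(np.array(X)-T[:3,3])@T[:3,:3]; p=p*[1,-1,-1]
    q=cv2.projectPoints(p.reshape(1,3),np.zeros(3),np.zeros(3),K,D)[0][0,0]; return q[::-1]
def save(c,n,box=None,s=1):
    im=arm.get_image(c)[:,:,::-1]
    if box: im=im[box[0]:box[1],box[2]:box[3]]
    cv2.imwrite(f"pics/{n}.png",cv2.resize(im,None,fx=s,fy=s,interpolation=cv2.INTER_CUBIC))
E
python3 - <<'E'
from h import *
np.set_printoptions(precision=4,suppress=True)
for c in("scene","top"):
    save(c,c+"0",None,1.5); print(c,cal(c)[2])
    for q in "rack apron_end bay_end height_knob_front tray stick stick_tip bay_floor cup tin jar".split():
        print(q,[(np.round(r["point"],1).tolist(),round(r["conf"],2)) for r in arm.place_of(c,q)])
print(arm.observe())
E
```

```text
scene [[ 0.6975 -0.5707  0.4335  0.9753]
 [ 0.7164  0.5396 -0.4423 -0.4216]
 [ 0.0186  0.619   0.7851  0.8571]
 [ 0.      0.      0.      1.    ]]
rack [([197.9, 251.2], 0.78)]
apron_end [([199.5, 229.1], 0.43), ([198.6, 253.6], 0.37)]
bay_end [([164.9, 310.6], 0.96), ([196.1, 305.1], 0.33)]
height_knob_front [([195.3, 304.9], 0.97), ([124.4, 335.3], 0.39)]
tray [([215.4, 220.4], 0.79), ([193.0, 152.2], 0.75), ([335.6, 151.2], 0.7), ([318.4, 236.0], 0.6)]
stick [([281.9, 93.9], 0.67)]
stick_tip [([234.0, 139.4], 0.57)]
bay_floor [([180.0, 286.1], 0.6)]
cup [([251.8, 292.5], 0.98)]
tin [([125.7, 335.1], 0.73)]
jar [([154.6, 357.2], 0.95), ([196.7, 253.4], 0.33)]
top [[-0.0139  0.9765 -0.2153  0.3161]
 [-0.9999 -0.0129  0.006   0.0459]
 [ 0.0031  0.2154  0.9765  1.0853]
 [ 0.      0.      0.      1.    ]]
rack [([200.6, 260.4], 0.69)]
apron_end []
bay_end [([191.3, 199.0], 0.85)]
height_knob_front [([157.1, 236.0], 0.72)]
tray [([202.8, 291.2], 0.94), ([264.4, 322.2], 0.8), ([161.6, 379.4], 0.75), ([134.9, 334.7], 0.72)]
stick [([222.1, 392.7], 0.98)]
stick_tip [([233.1, 350.7], 0.77), ([203.3, 291.3], 0.25), ([212.9, 144.6], 0.23)]
bay_floor [([193.1, 227.6], 0.89), ([211.0, 295.6], 0.61), ([203.4, 292.8], 0.34)]
cup [([142.0, 271.4], 0.91), ([233.3, 348.5], 0.72)]
tin [([214.1, 141.8], 0.76)]
jar [([199.1, 258.4], 0.55), ([169.4, 152.1], 0.49)]
{'clock': 1.2, 'joints': array([-1.2676,  0.4345,  0.025 ,  1.5732, -0.0116,  1.134 , -0.0751]), 'dq': array([ 0.0003,  0.0017, -0.0005, -0.0014, -0.0021,  0.0007, -0.0008]), 'joint_efforts': array([ -0.0016, -66.7664,   0.9834, -31.4818,  -0.0606,   0.0327,
         0.    ]), 'position': array([0.2467, 0.5742, 0.4047]), 'ee_rot': array([0.6332, 3.0771, 0.0001]), 'force': array([ 0.4627, -0.0659,  0.2692]), 'ft_torque': array([-0.0229,  0.0171,  0.0327]), 'gripper_force': 0.0, 'width': 1.0004260030933367}
```

View pics/scene0.png

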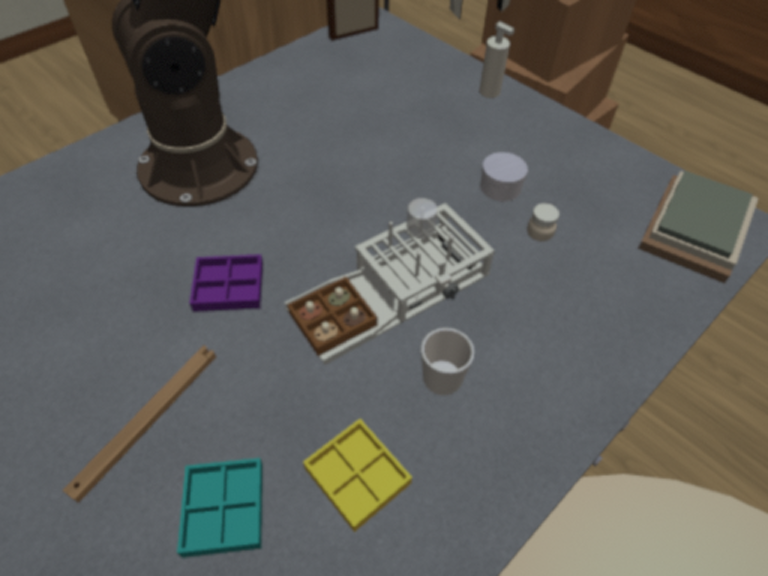

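View pics/top0.png

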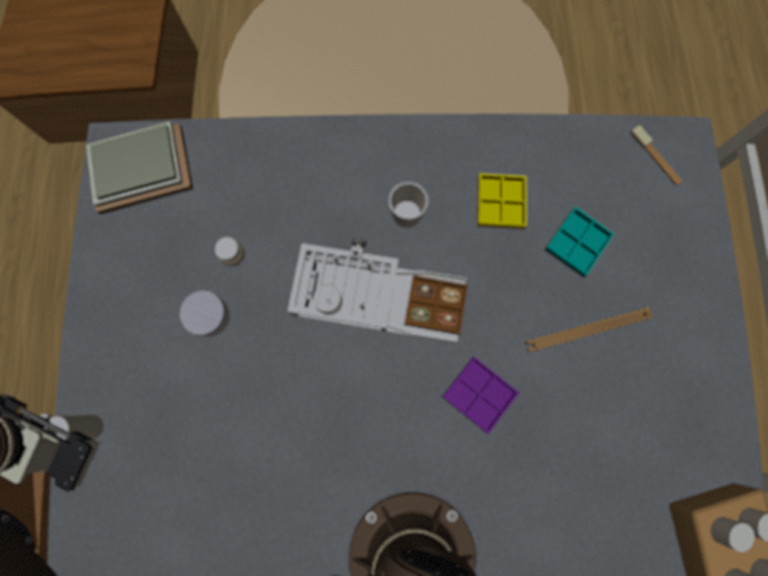

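Scene 1.5× picture: the candidates for the tray are brown with pacifiers (px 332,315), purple (227,282), yellow (358,472) and teal (221,505). In the top view they are at (436,304), (480,395), (503,200) and (579,242). Only the brown one is wooden, holds the four pacifiers and lies on the apron. The stick lies at top (590,330); next I confirm the tray, and which end of the stick is notched, in a crop.

```bash
python3 - <<'E'
from h import *
np.set_printoptions(precision=4,suppress=True)
P={"rack":((197.9,251.2),(200.6,260.4)),"bay_end":((164.9,310.6),(191.3,199.0)),"knob":((195.3,304.9),(157.1,236.0)),"floor":((180,286.1),(193.1,227.6)),"tray":((215.4,220.4),(202.8,291.2)),"stick":((281.9,93.9),(222.1,392.7)),"tip":((234,139.4),(233.1,350.7)),"cup":((251.8,292.5),(142,271.4)),"purple":((193,152.2),(264.4,322.2))}
for k,(a,b) in P.items(): print(k,*tri(a,b))
for k in("scene","top"):
    for q in("stick","tray"):
        for r in arm.silhouettes(k,q)[:1]:
            m=r["region"].astype(np.uint8); c=max(cv2.findContours(m,0,2)[0],key=cv2.contourArea)
            bx=cv2.boxPoints(cv2.minAreaRect(c)); z=.018 if q=="stick" else .032
            print(k,q,r["point"],r["conf"]); print(np.array([onz(k,(v,u),z) for u,v in bx]))
a=arm.get_image("top")[:,:,::-1][165:245,180:440]; a=cv2.resize(a,None,fx=3,fy=3,interpolation=cv2.INTER_CUBIC)
b=arm.get_image("scene")[:,:,::-1][150:340,40:300]; b=cv2.resize(b,(780,570)[:2],interpolation=cv2.INTER_CUBIC)
b=cv2.resize(b,(480,350)); o=np.zeros((240+350,780,3),np.uint8); o[:240]=a; o[240:,:480]=b; cv2.imwrite("pics/crop1.png",o)
E
```

```text
rack [ 0.5113  0.0331 -0.002 ] 0.0013108640391978643
bay_end [0.5447 0.2302 0.005 ] 0.00765697423100323
knob [0.634  0.1042 0.0629] 0.004927962781519641
floor [0.5365 0.1382 0.0073] 0.005862811748305236
tray [ 0.5012 -0.0649  0.0033] 0.0012581227567446094
stick [ 0.4354 -0.3908 -0.008 ] 0.001617244364420234
tip [ 0.4036 -0.247   0.0017] 0.0026611448312249915
cup [ 0.7024 -0.0083  0.005 ] 0.0049096264575517355
purple [ 0.3117 -0.1506 -0.005 ] 0.010420205101910026
scene stick [283.5, 89.5] 0.89
[[ 0.4629 -0.5204  0.018 ]
 [ 0.393  -0.246   0.018 ]
 [ 0.4326 -0.2442  0.018 ]
 [ 0.4954 -0.5151  0.018 ]]
scene tray [336.3, 146.8] 0.97
[[ 0.5431 -0.385   0.032 ]
 [ 0.6245 -0.3008  0.032 ]
 [ 0.7279 -0.3784  0.032 ]
 [ 0.6538 -0.4544  0.032 ]]
top stick [221.2, 393.8] 0.73
[[ 0.4229 -0.2539  0.018 ]
 [ 0.4878 -0.5174  0.018 ]
 [ 0.4621 -0.5219  0.018 ]
 [ 0.3983 -0.2592  0.018 ]]
top tray [134.8, 333.6] 0.73
[[ 0.7828 -0.1597  0.032 ]
 [ 0.7825 -0.2691  0.032 ]
 [ 0.6583 -0.2592  0.032 ]
 [ 0.6592 -0.1528  0.032 ]]
```

View pics/crop1.png

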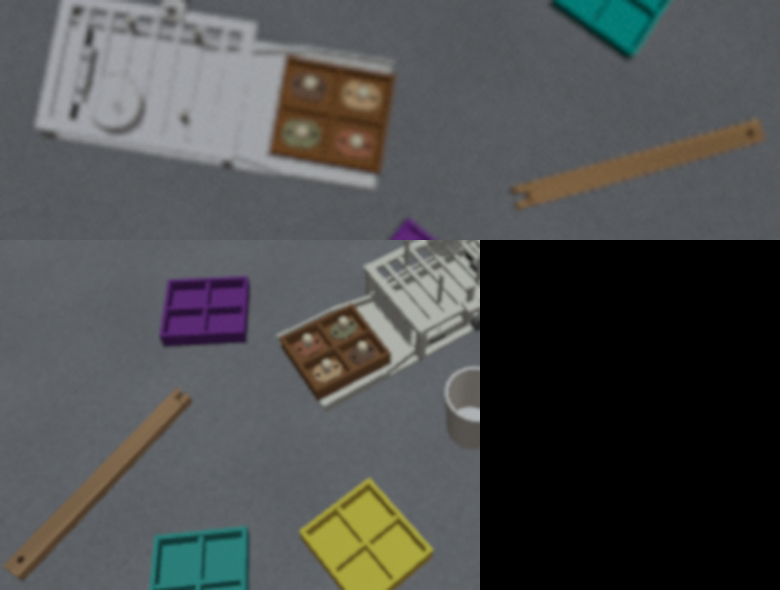

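The crop shows the brown tray with four pacifiers on the white apron (crop px 335,112), so it is the one meant. The stick's notched end is the left one (518,197), and the plain end with the hole is at (752,130). Next I refine poses by colour.

```bash
cat > seg.py <<'E'
from h import *
def seg(c,X,q):
    im=arm.get_image(c); hsv=cv2.cvtColor(im,cv2.COLOR_RGB2HSV)
    m=cv2.inRange(hsv,(5,90,40),(20,255,255)) 
    m=cv2.morphologyEx(m,cv2.MORPH_CLOSE,np.ones((7,7)) if q=="tray" else np.ones((3,3)))
    n,l,s,ce=cv2.connectedComponentsWithStats(m); p=proj(c,X)
    i=min(range(1,n),key=lambda i:np.hypot(*(ce[i][::-1]-p))+(1e3 if s[i,4]<60 else 0))
    return (l==i).astype(np.uint8)
E
python3 - <<'E'
from seg import *
np.set_printoptions(precision=4,suppress=True)
for c in("top","scene"):
    for q,X,z in(("tray",(.501,-.065,.02),.030),("stick",(.44,-.39,.01),.014)):
        m=seg(c,X,q); v,u=np.nonzero(m)
        W=np.array([onz(c,(a,b),z)[:2] for a,b in zip(v,u)])
        r=cv2.minAreaRect((W*1e4).astype(np.float32).reshape(-1,1,2)); 
        print(c,q,m.sum(),"cen",W.mean(0),"rect",np.array(r[0])/1e4,np.array(r[1])/1e4,r[2]); print((cv2.boxPoints(r)/1e4).ravel())
for n in range(3):
  for c in("top",):
    r=arm.place_of(c,"apron_end"); print([(x["point"],x["conf"],onz(c,x["point"],.006)) for x in r])
# edges
for c,pp in(("top",[(393,62),(376,187)]),):
    for u,v in pp: print(onz(c,(v/3+165,u/3+180),.018))
E
```

```text
top tray 1091 cen [ 0.4982 -0.0622] rect [ 0.4976 -0.0602] [0.1112 0.1011] 78.5570297241211
[ 0.4371 -0.1047  0.5362 -0.1248  0.5582 -0.0158  0.4591  0.0043]
top stick 553 cen [ 0.4426 -0.3827] rect [ 0.4429 -0.384 ] [0.0211 0.2785] 13.61442756652832
[ 0.3998 -0.2511  0.4654 -0.5218  0.4859 -0.5168  0.4204 -0.2462]
scene tray 1460 cen [ 0.5029 -0.0653] rect [ 0.502  -0.0622] [0.1171 0.1137] 78.47864532470703
[ 0.4346 -0.1082  0.546  -0.1309  0.5694 -0.0162  0.458   0.0065]
scene stick 1457 cen [ 0.4482 -0.3946] rect [ 0.445  -0.3823] [0.0289 0.2751] 13.83224868774414
[ 0.3981 -0.2522  0.4638 -0.5193  0.4919 -0.5124  0.4261 -0.2453]
[]
[]
[]
[ 0.5529 -0.1273  0.018 ]
[ 0.422 -0.104  0.018]
```

```bash

python3 -m inch '-.19 -.15 0 0 .06;-.19 -.15 0 0 .06;-.19 -.15 0 0 .06;-.19 -.15 0 0 .06;-.19 -.15 0 0 .06' 40
python3 -m inch '-.19 -.15 0 0 .06;-.19 -.15 0 0 .06;-.19 -.15 0 0 .06;-.19 -.15 0 0 .06;-.19 -.15 0 0 .06'
python3 -m inch '-.08 -.22 0 0 .06;-.08 -.22 0 0 .06;-.08 -.22 0 0 .06;-.08 -.22 0 0 .06;-.08 -.22 0 0 .06'
python3 -m inch '-.08 -.22 0 0 .06;-.08 -.22 0 0 .06;-.08 -.22 0 0 .06;-.08 -.22 0 0 .06;-.08 -.22 0 0 .06'
```

```text
clock: 2.35
position: [0.3632, 0.3588, 0.405]
ee_rot: [0.635, 3.076, 0.0]
force: [1.2, -0.2, 0.2]
width: 0.664
gripper_force: 0.0
clock: 2.85
position: [0.4783, 0.1458, 0.4052]
ee_rot: [0.635, 3.076, 0.0]
force: [0.9, 0.6, -0.1]
width: 0.654
gripper_force: 0.0
clock: 3.35
position: [0.4632, -0.0886, 0.4051]
ee_rot: [0.638, 3.075, -0.001]
force: [0.7, -0.2, 0.1]
width: 0.652
gripper_force: 0.0
clock: 3.85
position: [0.4496, -0.3224, 0.4051]
ee_rot: [0.637, 3.076, -0.002]
force: [1.2, 0.2, -0.4]
width: 0.657
gripper_force: 0.0
```

```bash

python3 -m inch '-.075 -.134 0 .15 .06;-.075 -.134 .03 .3 .06;-.075 -.134 .06 .45 .06;-.075 -.134 .09 .6 .06;-.075 -.134 .1 .75 .06'
python3 -m inch '0 0 0 .15 .06;0 0 0 .175 .06;0 0 0 .175 .06'
python3 - <<'E'
from seg import *
from scipy.spatial.transform import Rotation as Ro
np.set_printoptions(precision=4,suppress=True)
s=arm.observe(); R=Ro.from_rotvec(s["ee_rot"]).as_matrix(); print(s["position"],"\n",R,s["joints"])
save("top","t2",(150,300,300,450),4)
save("scene","s2",None,1.5)
for c in("top",):
    for r in arm.place_of(c,"stick_tip")[:2]: print(r["point"],r["conf"],onz(c,r["point"],.009))
E
```

```text
clock: 4.35
position: [0.465, -0.4732, 0.2998]
ee_rot: [-1.725, -2.619, 0.002]
force: [-0.2, 1.1, -0.5]
width: 0.655
gripper_force: 0.0
clock: 4.65
position: [0.467, -0.4715, 0.3049]
ee_rot: [1.935, 2.474, -0.0]
force: [0.0, 0.5, 0.1]
width: 0.652
gripper_force: 0.0
[ 0.467  -0.4715  0.3049] 
 [[-0.2409  0.9706  0.    ]
 [ 0.9706  0.2409 -0.0004]
 [-0.0004 -0.0001 -1.    ]] [ 0.2871  0.6624  0.6855  1.6229 -0.4719  1.0276  1.3609]
[230.1, 350.9] 0.6 [ 0.4117 -0.2474  0.009 ]
```

View pics/s2.png

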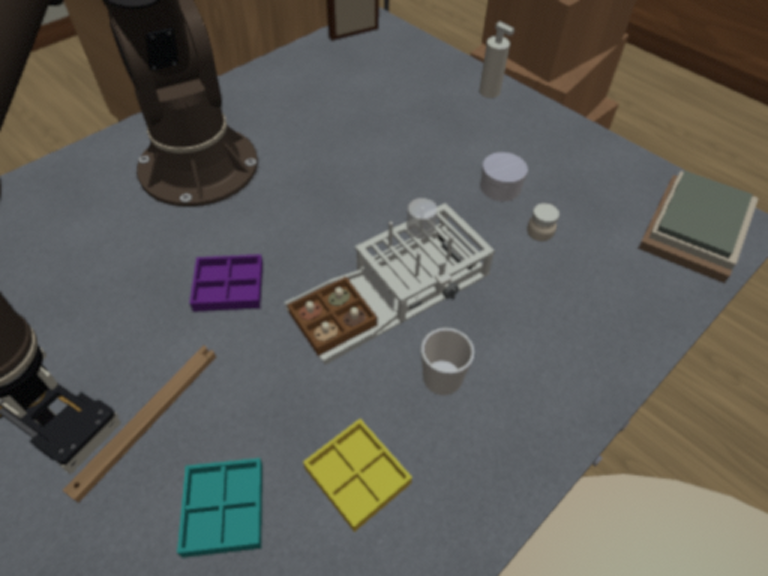

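The arm is over the tail of the stick, which it hides in this view. The scene is otherwise unchanged. Descending and grasping.

```bash

python3 -m inch '0 -.002 .04 0 .06;0 -.002 .08 0 .06;0 -.002 .11 0 .06;0 -.002 .123 0 .06;0 -.002 .123 0 .06'
python3 -m inch '0 0 0 0 .01;0 0 0 0 .01;0 0 0 0 .01;0 0 0 0 .01;0 0 0 0 .01' 40
```

```text
clock: 5.3
position: [0.4646, -0.4719, 0.181]
ee_rot: [-1.938, -2.471, -0.001]
force: [1.0, -0.7, 0.3]
width: 0.649
gripper_force: 0.0
clock: 5.8
position: [0.4648, -0.4721, 0.1822]
ee_rot: [1.939, 2.471, -0.0]
force: [-0.4, 0.2, 0.5]
width: 0.273
gripper_force: 0.2
```

```bash

python3 -m inch '0 0 0 0 .01;0 0 0 0 .01;0 0 0 0 .01' 40
python3 -m inch '0 0 -.02 0 .01;0 0 -.04 0 .01;0 0 -.05 0 .01;0 0 -.05 0 .01'
```

```text
clock: 6.1
position: [0.4648, -0.4722, 0.1822]
ee_rot: [1.939, 2.471, 0.0]
force: [-1.0, 1.0, 6.5]
width: 0.26
gripper_force: 40.0
clock: 6.5
position: [0.465, -0.4725, 0.2329]
ee_rot: [1.938, 2.469, -0.0]
force: [-0.1, 0.8, -0.7]
width: 0.258
gripper_force: 40.0
```

```bash

python3 -m inch '.02 0 0 .1 .01;.05 .002 0 .2 .01;.08 .002 0 .3 .01;.097 .002 0 .4 .01;.097 .002 0 .41 .01'
python3 -m inch '0 0 0 0 .01;0 0 0 0 .01'
python3 - <<'E'
from seg import *
from scipy.spatial.transform import Rotation as Ro
np.set_printoptions(precision=4,suppress=True)
s=arm.observe(); R=Ro.from_rotvec(s["ee_rot"]).as_matrix(); print(s["position"],"\n",R); e=s["position"]+R@[.231,0,.173]; print("exp tip",e)
P={}
for c in("top","scene"):
    save(c,c+"3",None,1.5)
    for q in("stick_tip","rack","bay_end","bay_floor","tray"):
        r=arm.place_of(c,q)
        if q=="tray": r=sorted(r,key=lambda x:np.hypot(*(x["point"]-proj(c,(.5,-.06,.006)))))
        if r: P[c,q]=r[0]["point"]; print(c,q,np.round(r[0]["point"],1),r[0]["conf"])
    print("exp tip px",proj(c,e))
    for q,X,z in(("tray",(.501,-.065,.02),.030),("stick",(.46,-.29,.05),.060)):
        m=seg(c,X,q); v,u=np.nonzero(m)
        W=np.array([onz(c,(a,b),z)[:2] for a,b in zip(v,u)])
        r=cv2.minAreaRect((W*1e4).astype(np.float32).reshape(-1,1,2)); 
        print(c,q,m.sum(),"rect",np.array(r[0])/1e4,np.array(r[1])/1e4,r[2],(cv2.boxPoints(r)/1e4).ravel())
for q in("stick_tip","rack","bay_end","bay_floor","tray"):
    if ("top",q) in P and ("scene",q) in P: print(q,*tri(P["scene",q],P["top",q]))
E
```

```text
clock: 7.0
position: [0.4436, -0.3744, 0.2303]
ee_rot: [-2.399, -2.022, -0.001]
force: [0.5, 0.4, -0.6]
width: 0.256
gripper_force: 40.0
clock: 7.2
position: [0.4437, -0.3783, 0.2316]
ee_rot: [2.4, 2.026, -0.001]
force: [0.8, 0.0, -0.9]
width: 0.256
gripper_force: 40.0
[ 0.4437 -0.3783  0.2316] 
 [[ 0.1679  0.9858 -0.0001]
 [ 0.9858 -0.1679 -0.0011]
 [-0.0011  0.0001 -1.    ]]
exp tip [ 0.4825 -0.1508  0.0583]
top rack [202.4 261.7] 0.65
top bay_end [188.  199.8] 0.57
top bay_floor [192.5 231.4] 0.57
top tray [206.  292.7] 0.92
exp tip px [205.5301 321.8857]Traceback (most recent call last):
  File "<stdin>", line 15, in <module>
  File "h.py", line 9, in onz
    o,d=ray(c,p); return o+d*(z-o[2])/d[2]
        ~~~^^^^^
  File "h.py", line 6, in ray
    K,D,T=cal(c); u=cv2.undistortPoints(np.array([[[p[1],p[0]]]],float),K,D)[0,0]
          ~~~^^^
  File "h.py", line 4, in cal
    k=arm.get_calibration(c); return np.array(k["intrinsics"],float),np.array(k["distortion"],float),np.array(k["pose"],float)
ValueError: time passes only in moves, steps and waits
```

View pics/top3.png

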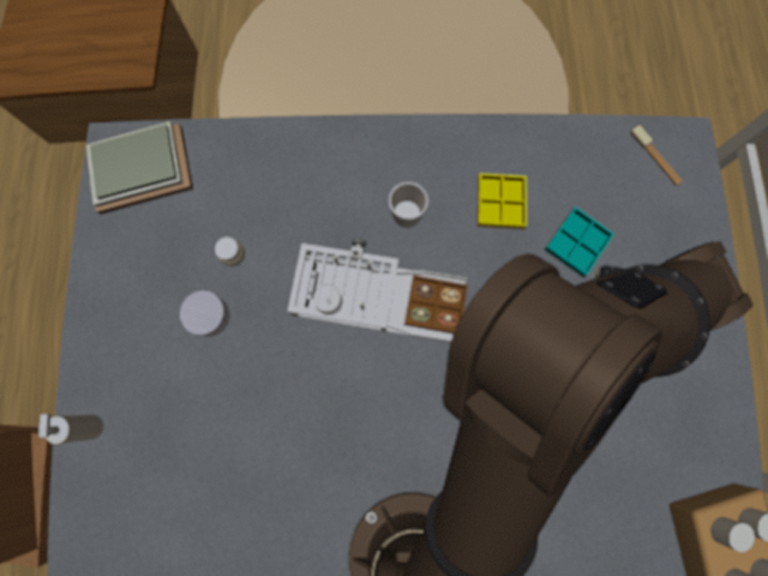

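The top view now shows the arm hiding the stick. The tray is unmoved at about (436,304) in 1.5× px. I cache the calibration (too many repeated reads) and measure in the scene view.

```bash
sed -i 's/^import numpy.*/import numpy as np, cv2, functools/; s/^def cal/@functools.cache\ndef cal/' h.py
python3 - <<'E'
from seg import *
np.set_printoptions(precision=4,suppress=True)
c="scene"; save(c,"scene3",(120,300,60,300),3)
e=np.array([.4825,-.1508,.0583])
for q,h in(("stick_tip",e[2]),("rack",0),("bay_end",.006),("bay_floor",.006)):
    for r in arm.place_of(c,q)[:2]: print(q,np.round(r["point"],1),r["conf"],onz(c,r["point"],h))
print("exp tip px",proj(c,e),"apron_end",proj(c,(.4875,-.1157,.006)))
for q,X,z in(("tray",(.501,-.065,.02),.030),("stick",(.46,-.29,.05),.066)):
    m=seg(c,X,q); v,u=np.nonzero(m)
    W=np.array([onz(c,(a,b),z)[:2] for a,b in zip(v,u)])
    r=cv2.minAreaRect((W*1e4).astype(np.float32).reshape(-1,1,2)); 
    print(c,q,m.sum(),"rect",np.array(r[0])/1e4,np.array(r[1])/1e4,r[2],(cv2.boxPoints(r)/1e4).ravel())
E
```

```text
stick_tip [217. 188.] 0.8 [ 0.4817 -0.1474  0.0583]
stick_tip [124.5 335.9] 0.49 [0.5204 0.3655 0.0583]
rack [198.6 252.3] 0.96 [0.5164 0.0331 0.    ]
bay_end [166.1 311.9] 0.75 [0.5526 0.2322 0.006 ]
bay_floor [180.4 280.4] 0.92 [0.5276 0.1293 0.006 ]
exp tip px [218.0118 187.0637] apron_end [222.9648 201.7686]
scene tray 1505 rect [ 0.502  -0.0619] [0.1176 0.1138] 78.4817886352539 [ 0.4345 -0.1082  0.546  -0.1309  0.5695 -0.0157  0.458   0.007 ]
scene stick 932 rect [ 0.4713 -0.2496] [0.1979 0.0289] 80.49337768554688 [ 0.4407 -0.3448  0.4692 -0.3496  0.5019 -0.1543  0.4734 -0.1496]
```

View pics/scene3.png

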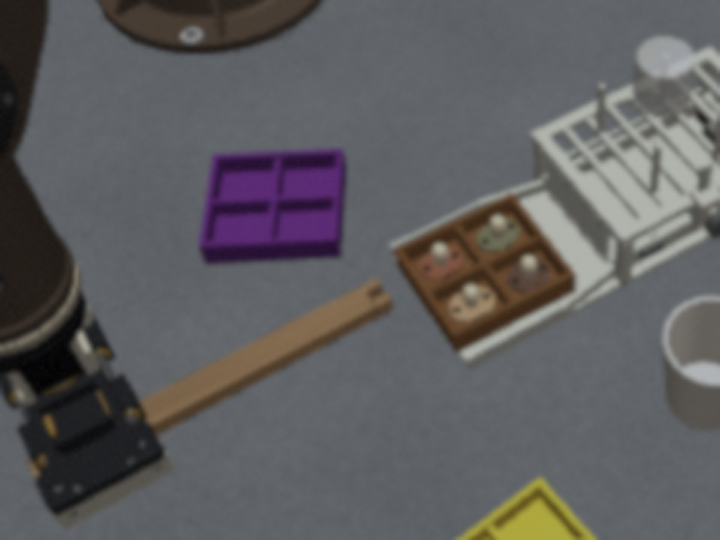

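The stick is held as expected: tip at crop px (380,292), aimed at the middle of the tray's back face. The guard is closed. Lowering, then approaching contact.

```bash

python3 -m inch '0 -.001 .02 0 .01;0 -.001 .035 0 .01;0 -.001 .0395 0 .01;0 -.001 .0395 0 .01;0 -.001 .0395 0 .01'
python3 -m inch '.006 0 0 0 .01;.012 0 0 0 .01;.018 0 0 0 .01;.022 0 0 0 .01;.025 0 0 0 .01'
python3 -m inch '.003 0 0 0 .01;.006 0 0 0 .01;.009 0 0 0 .01;.012 0 0 0 .01;.015 0 0 0 .01'
```

```text
clock: 8.4
position: [0.4427, -0.3774, 0.1925]
ee_rot: [2.402, 2.024, -0.0]
force: [-0.0, 0.3, -0.7]
width: 0.256
gripper_force: 40.0
clock: 8.9
position: [0.4472, -0.3518, 0.1923]
ee_rot: [-2.401, -2.025, -0.0]
force: [-0.1, -0.6, -0.1]
width: 0.257
gripper_force: 40.0
clock: 9.4
position: [0.4494, -0.3379, 0.1923]
ee_rot: [2.402, 2.024, -0.0]
force: [-0.7, -2.1, -0.5]
width: 0.258
gripper_force: 40.0
```

```bash

for i in 1; do python3 -m inch '.004 0 0 0 .01;.008 0 0 0 .01;.012 0 0 0 .01;.016 0 0 0 .01;.020 0 0 0 .01' | egrep 'pos|force:'; done
python3 -m inch '.004 0 0 0 .01;.008 0 0 0 .01;.012 0 0 0 .01;.016 0 0 0 .01;.020 0 0 0 .01' | egrep 'pos|force:'
python3 -m inch '.004 0 0 0 .01;.008 0 0 0 .01;.012 0 0 0 .01;.016 0 0 0 .01;.020 0 0 0 .01' | egrep 'pos|force:'
python3 - <<'E'
from seg import *
save("scene","scene4",(120,300,60,300),3)
print(arm.observe()["clock"])
E
```

```text
position: [0.4529, -0.3177, 0.1922]
force: [-0.5, -2.1, -0.6]
gripper_force: 40.0
position: [0.4563, -0.298, 0.1922]
force: [0.4, -2.6, -1.0]
gripper_force: 40.0
position: [0.4597, -0.2785, 0.1923]
force: [0.5, -2.6, -1.3]
gripper_force: 40.0
10.95
```

View pics/scene4.png

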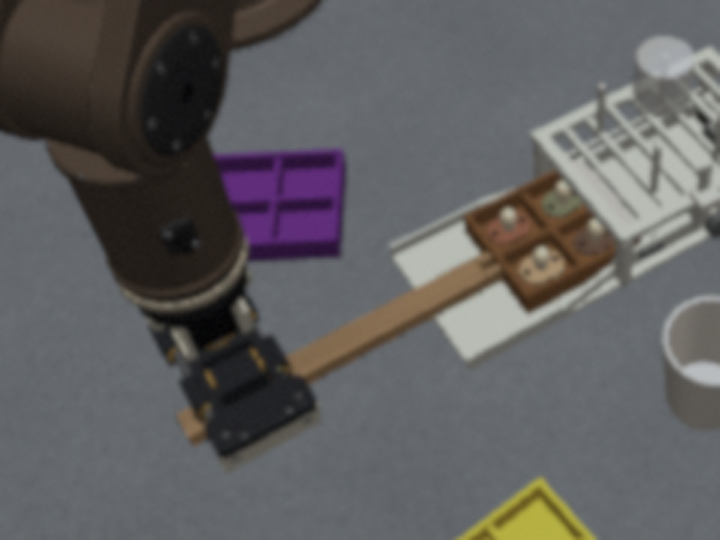

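The stick pushes the tray centrally (tip at crop px 490,265). The tray's front is at the mouth with all four pacifiers in. Continuing.

```bash

python3 -m inch '.004 0 0 0 .01;.008 0 0 0 .01;.012 0 0 0 .01;.016 0 0 0 .01;.020 0 0 0 .01' | egrep 'pos|force:'
python3 -m inch '.004 0 0 0 .01;.008 0 0 0 .01;.012 0 0 0 .01;.016 0 0 0 .01;.020 0 0 0 .01' | egrep 'pos|force:'
python3 -m inch '.004 0 0 0 .01;.008 0 0 0 .01;.012 0 0 0 .01;.016 0 0 0 .01;.020 0 0 0 .01' | egrep 'pos|force:'
```

```text
position: [0.463, -0.2585, 0.1922]
force: [0.1, -2.7, -0.9]
gripper_force: 40.0
position: [0.4664, -0.2389, 0.1922]
force: [-1.6, -1.7, -0.9]
gripper_force: 40.0
position: [0.4698, -0.2192, 0.1922]
force: [0.4, -3.1, -0.4]
gripper_force: 40.0
```

```bash

python3 -m inch '.003 0 0 0 .01;.006 0 0 0 .01;.009 0 0 0 .01;.012 0 0 0 .01;.015 0 0 0 .01' | egrep 'pos|force:'
python3 -m inch '.003 0 0 0 .01;.006 0 0 0 .01;.009 0 0 0 .01;.012 0 0 0 .01;.015 0 0 0 .01' | egrep 'pos|force:'
python3 -m inch '.003 0 0 0 .01;.006 0 0 0 .01;.009 0 0 0 .01;.012 0 0 0 .01;.015 0 0 0 .01' | egrep 'pos|force:'
```

```text
position: [0.4723, -0.2045, 0.1922]
force: [-0.3, -2.4, -0.9]
gripper_force: 40.0
position: [0.4749, -0.1897, 0.1922]
force: [0.3, -2.2, -0.4]
gripper_force: 40.0
position: [0.4774, -0.1749, 0.1922]
force: [-0.5, -2.2, -0.6]
gripper_force: 40.0
```

```bash

python3 -m inch '.001 0 0 0 .01;.002 0 0 0 .01;.003 0 0 0 .01;.004 0 0 0 .01' | egrep 'pos|force:'
python3 -m inch '.001 0 0 0 .01;.002 0 0 0 .01;.003 0 0 0 .01;.004 0 0 0 .01' | egrep 'pos|force:'
python3 -m inch '.001 0 0 0 .01;.002 0 0 0 .01;.003 0 0 0 .01;.004 0 0 0 .01' | egrep 'pos|force:'
python3 -m inch '.001 0 0 0 .01;.002 0 0 0 .01;.003 0 0 0 .01;.004 0 0 0 .01' | egrep 'pos|force:'
```

```text
position: [0.478, -0.1712, 0.1922]
force: [0.6, -3.0, -1.5]
gripper_force: 40.0
position: [0.4787, -0.1672, 0.1922]
force: [0.2, -3.1, -1.8]
gripper_force: 40.0
position: [0.4794, -0.1632, 0.1922]
force: [-0.3, -3.4, -1.6]
gripper_force: 40.0
position: [0.4801, -0.1593, 0.1922]
force: [1.3, -3.8, -1.0]
gripper_force: 40.0
```

```bash

python3 -m inch '.001 0 0 0 .01;.002 0 0 0 .01' | egrep 'pos|^force:'
python3 -m inch '.001 0 0 0 .01;.002 0 0 0 .01' | egrep 'pos|^force:'
python3 -m inch '.001 0 0 0 .01;.002 0 0 0 .01' | egrep 'pos|^force:'
python3 -m inch '.001 0 0 0 .01;.002 0 0 0 .01' | egrep 'pos|^force:'
```

```text
position: [0.4804, -0.1573, 0.1922]
force: [-0.1, -3.8, -0.2]
position: [0.4808, -0.1553, 0.1922]
force: [0.6, -2.6, -0.3]
position: [0.4811, -0.1533, 0.1922]
force: [-0.0, -3.0, -0.4]
position: [0.4813, -0.1521, 0.1923]
force: [-1.3, -6.3, -1.7]
```

Bar contact at y ≈ -0.153; the snap is expected about 5.6 mm further on. Fine steps from here.

```bash

python3 -m inch '.0005 0 0 0 .01;.001 0 0 0 .01' | egrep 'pos|^force:'
python3 -m inch '.0005 0 0 0 .01;.001 0 0 0 .01' | egrep 'pos|^force:'
python3 -m inch '.0005 0 0 0 .01;.001 0 0 0 .01' | egrep 'pos|^force:'
python3 -m inch '.0005 0 0 0 .01' | egrep 'pos|^force:'
python3 -m inch '.0005 0 0 0 .01' | egrep 'pos|^force:'
```

```text
position: [0.4815, -0.1512, 0.1923]
force: [-0.9, -6.0, -1.4]
position: [0.4816, -0.1503, 0.1923]
force: [-0.8, -6.8, -0.7]
position: [0.4817, -0.1494, 0.1923]
force: [-0.7, -7.2, -0.9]
position: [0.4818, -0.149, 0.1923]
force: [-1.1, -6.6, -1.1]
position: [0.4819, -0.1485, 0.1924]
force: [-0.9, -7.7, -1.3]
```

```bash

python3 -m inch '.0005 0 0 0 .01' | egrep 'pos|^force:'
python3 -m inch '.0005 0 0 0 .01' | egrep 'pos|^force:'
python3 -m inch '.0005 0 0 0 .01' | egrep 'pos|^force:'
python3 -m inch '.0005 0 0 0 .01' | egrep 'pos|^force:'
```

```text
position: [0.482, -0.148, 0.1924]
force: [-0.5, -7.6, -0.0]
position: [0.4821, -0.1476, 0.1924]
force: [-0.2, -7.4, -1.1]
position: [0.4821, -0.1471, 0.1924]
force: [-1.5, -7.7, -0.0]
position: [0.4822, -0.1467, 0.1924]
force: [-1.2, -7.6, -1.2]
```

```bash

python3 -m inch '.0005 0 0 0 .01' | egrep 'pos|^force:'
python3 -m inch '.0005 0 0 0 .01' | egrep 'pos|^force:'
python3 -m inch '.0005 0 0 0 .01' | egrep 'pos|^force:'
```

```text
position: [0.4823, -0.1461, 0.1924]
force: [-0.4, -7.2, -0.2]
position: [0.4824, -0.1456, 0.1924]
force: [-0.9, -7.4, -1.1]
position: [0.4825, -0.1451, 0.1924]
force: [-0.3, -6.9, -0.6]
```

```bash

python3 -m inch '.0004 0 0 0 .01' | egrep 'pos|^force:'
python3 -m inch '.0004 0 0 0 .01' | egrep 'pos|^force:'
python3 -m inch '.0004 0 0 0 .01' | egrep 'pos|^force:'
```

```text
position: [0.4825, -0.1448, 0.1924]
force: [-1.1, -8.4, -1.4]
position: [0.4826, -0.1446, 0.1924]
force: [-1.1, -9.0, -1.0]
position: [0.4826, -0.1444, 0.1924]
force: [-1.0, -9.9, -1.7]
```

```bash

python3 -m inch '.0004 0 0 0 .01' | egrep 'pos|^force:'
python3 -m inch '.0004 0 0 0 .01' | egrep 'pos|^force:'
python3 -m inch '-.001 0 0 0 .01;-.002 0 0 0 .01;-.003 0 0 0 .01' | egrep 'pos|^force:'
python3 - <<'E'
from seg import *
save("scene","scene5",(120,260,160,360),4)
E
```

```text
position: [0.4826, -0.1442, 0.1925]
force: [-1.9, -10.4, -0.6]
position: [0.4826, -0.144, 0.1925]
force: [-1.7, -11.3, -1.1]
position: [0.4824, -0.1453, 0.1923]
force: [1.2, -3.3, -1.2]
```

View pics/scene5.png

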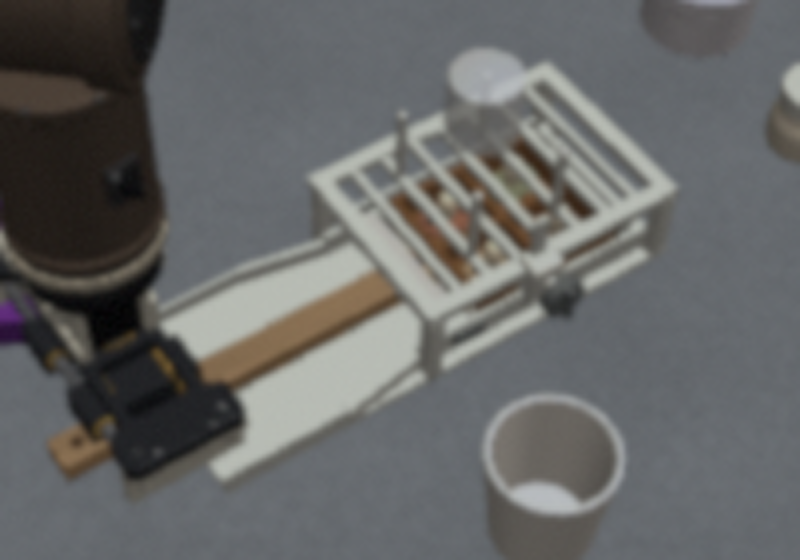

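The tray lies under the deck (brown seen between the slats around px 500,210), with the stick still in the mouth. Now I retract slowly: the force should vanish within about 2 mm if the clips hold.

```bash

python3 -m inch '-.0007 0 0 0 .01' | egrep 'pos|^force:'
python3 -m inch '-.0007 0 0 0 .01' | egrep 'pos|^force:'
python3 -m inch '-.0007 0 0 0 .01' | egrep 'pos|^force:'
python3 -m inch '-.0007 0 0 0 .01' | egrep 'pos|^force:'
```

```text
position: [0.4824, -0.1457, 0.1922]
force: [0.1, -3.4, -0.7]
position: [0.4824, -0.1462, 0.1922]
force: [0.4, -2.6, -0.6]
position: [0.4823, -0.1469, 0.1922]
force: [0.9, -1.7, -1.2]
position: [0.4821, -0.1475, 0.1922]
force: [1.4, 0.1, -0.8]
```

It released at 1.5 mm: the tray is held. Withdrawing, moving back clear of the apron, and laying the stick down.

```bash

python3 -m inch '-.01 0 0 0 .01;-.02 0 0 0 .01;-.03 0 0 0 .01;-.04 0 0 0 .01;-.05 0 0 0 .01' | egrep 'pos|force:'
python3 -m inch '-.015 0 0 0 .01;-.03 0 0 0 .01;-.045 0 0 0 .01;-.06 0 0 0 .01;-.075 0 0 0 .01' | egrep 'pos|force:'
python3 -m inch '-.02 0 0 0 .01;-.04 0 0 0 .01;-.06 0 0 0 .01;-.08 0 0 0 .01;-.1 0 0 0 .01' | egrep 'pos|force:'
python3 -m inch '-.02 0 0 0 .01;-.03 0 0 0 .01;-.03 0 0 0 .01' | egrep 'pos|force:'
python3 - <<'E'
from seg import *
save("scene","scene6",(120,300,40,340),2.6)
E
```

```text
position: [0.4733, -0.1983, 0.1923]
force: [-0.1, -0.5, -0.8]
gripper_force: 40.0
position: [0.4605, -0.2723, 0.1922]
force: [1.2, -0.0, -0.6]
gripper_force: 40.0
position: [0.4434, -0.371, 0.1922]
force: [0.9, 0.3, -0.8]
gripper_force: 40.0
position: [0.4379, -0.4009, 0.1923]
force: [-0.5, 0.5, -0.5]
gripper_force: 40.0
```

View pics/scene6.png

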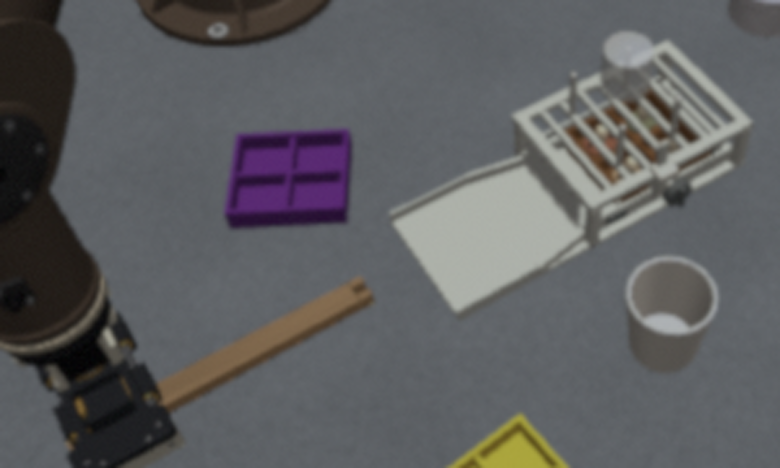

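The picture shows the tray in the bay with the guard closed at the mouth (px 555,190). The stick (tip at px 362,292) is clear of the apron. Laying it down.

```bash

python3 -m inch '0 0 .004 0 .01;0 0 .008 0 .01;0 0 .0095 0 .01;0 0 .0095 0 .01' | egrep 'pos|^force:'
python3 -m inch '0 0 .0004 0 .01;0 0 .0008 0 .01;0 0 .0008 0 .01' | egrep 'pos|^force:'
```

```text
position: [0.4391, -0.3984, 0.1824]
force: [-0.4, 0.1, -1.4]
position: [0.439, -0.3989, 0.1821]
force: [-1.0, 2.2, 3.9]
```

```bash

python3 -m inch '0 0 0 0 .05;0 0 0 0 .05;0 0 0 0 .05;0 0 0 0 .05;0 0 0 0 .05'
python3 -m inch '0 0 -.01 0 .05;0 0 -.03 0 .05;0 0 -.07 0 .05;0 0 -.11 0 .05;0 0 -.15 0 .05'
python3 -m inch '-.05 -.03 -.05 0 .05;-.1 -.06 -.05 0 .05;-.1 -.1 -.05 0 .05;-.1 -.1 -.05 0 .05;-.1 -.1 -.05 0 .05'
python3 - <<'E'
from seg import *
np.set_printoptions(precision=4,suppress=True)
a=arm.get_image("scene")[:,:,::-1][100:330,20:400]; cv2.imwrite("pics/scene7.png",cv2.resize(a,None,fx=2.1,fy=2.1,interpolation=cv2.INTER_CUBIC))
for c in("scene","top"):
    for q in("cup","tin","jar","stick_tip","stick"): print(c,q,[(np.round(r["point"],1).tolist(),round(r["conf"],2)) for r in arm.place_of(c,q)[:2]])
E
```

```text
clock: 22.15
position: [0.4389, -0.3992, 0.1819]
ee_rot: [2.402, 2.025, -0.0]
force: [-0.1, 0.5, 0.0]
width: 0.543
gripper_force: 0.0
clock: 22.65
position: [0.4385, -0.3992, 0.3341]
ee_rot: [-2.403, -2.024, 0.0]
force: [0.8, -0.4, 0.5]
width: 0.548
gripper_force: 0.0
clock: 23.15
position: [0.3204, -0.4818, 0.3832]
ee_rot: [2.407, 2.018, 0.0]
force: [0.4, 0.3, -0.3]
width: 0.541
gripper_force: 0.0
scene cup [([167.5, 290.7], 0.73), ([249.6, 290.0], 0.67)]
scene tin [([125.6, 336.8], 0.73)]
scene jar [([153.0, 356.9], 0.67)]
scene stick_tip [([232.7, 182.5], 0.77)]
scene stick [([260.0, 129.3], 0.74), ([181.1, 282.1], 0.48)]
top cup [([141.8, 270.6], 0.72)]
top tin [([213.9, 143.1], 0.61), ([143.1, 269.2], 0.25)]
top jar [([171.4, 153.0], 0.57)]
top stick_tip []
top stick [([145.3, 271.0], 0.67)]
```

View pics/scene7.png

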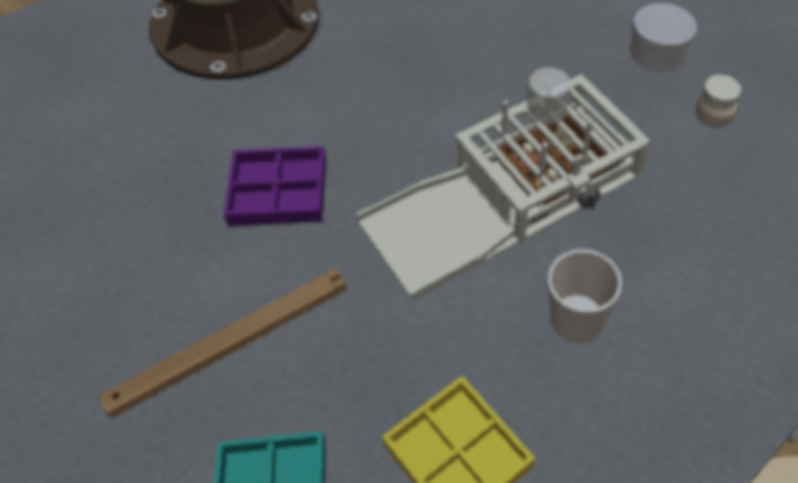

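The stick lies flat on the dresser (px 105,405 to 340,280), clear of the rack. The tray is in the bay behind the closed guard, and the cup, tin and jar are where they were. Handing in.

```bash
python3 -c "
from cell import arm
print(arm.sign_off())"
```

```text
the job is handed in; nothing more can be done
None
```

The tray is clipped in under the closed guard (peak push read about 11 N; on backing off the stick the force vanished within a few millimetres, so the clips hold), the stick lies flat and released clear of the rack, the cup, tin and jar are unmoved, and the job is handed in; I saw all four pacifiers in the tray at the mouth but could not count them under the deck.

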